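# Nest a flanged nut and hold the split checking fixture shut

## Task

Set the flanged nut, flange down, fully home in the round pocket of the fixture's base and let go of it; then take the loose upper half by its rib, lower it over the nut and onto both dowels, and press it down against its springs until the two halves meet with no gap. Finish while still holding the upper half pressed shut so that the inspector can take the reading: do not let go. Leave the other things on the table where they lie.

Things in the scene. Friction and masses are not known exactly. Their poses are not given: they have to be found in the camera images.
- pocket (a point): Centre of the round pocket's mouth in the top face of the fixture's base: a dark steel block 80 mm (x) by 120 mm (y), 28 mm high, fixed to the table; this point is 28 mm above the table. z up, y along the long side through both dowels. Pocket 54 mm across, 6 mm deep. A dial gauge sticks out of the +x side to x = 95 mm, lower than the top face.
- dowel_a (a point): Tip of one of the base's two upright steel dowels, 10 mm thick and 16 mm tall (top 6 mm tapered to 5 mm), at y = +46 mm from the pocket's centre.
- dowel_b (a point): Tip of the other, equal dowel, at y = -46 mm from the pocket's centre.
- spring_pin (a point): Top of one of four sprung brass pins, 8 mm thick, standing 5 mm proud of the base's top face at x = +-31, y = +-46 mm from the pocket's centre. They carry the upper half 5 mm clear of the base; pushing it fully down takes about 10 to 12 N besides its own weight.
- nut_center (a point): Centre of the bright steel flanged hexagon nut, 16 mm above its underside. Round flange 50 mm across, 8 mm thick, then a hexagon 36 mm across flats (41.6 over corners) up to 32 mm; about 0.2 kg. z points from flange to hexagon; it starts flange down on the table. x is square to one pair of flats, further pairs every 60 degrees.
- upper_rib (a point): Centre of the grip rib on top of the loose upper half, an aluminium block 80 mm (x) by 120 mm (y), 38 mm high, about 0.7 kg, right way up on the table. Rib 20 mm wide (x), 60 long (y), 30 high; this point is 53 mm above the block's underside, 15 above its top face. z up. Shut, it is 53 mm above the pocket point; resting on the sprung pins, 58 mm.
- upper_under (a point): Centre of the upper half's underside, axes as the rib's. In it are a round cavity 55 mm across for the nut and two 13 mm bores for the dowels at y = +46 and -46 mm, all 30 mm deep. The block fits either way round.
- square_nut: Bystander: rusted square nut 40 x 40 x 20 mm; origin at the centre of its underside.
- lock_washer: Bystander: dull grey lock washer, 44 mm across, 7 mm thick; origin at the centre of its underside.
- chalk_holder: Bystander: white ceramic marker chalk holder, 107 mm long (x) and 16 mm thick, lying; origin under its middle.
- bolt_gauge: Bystander: flat red steel notched bolt gauge, 30 x 130 (y) x 6 mm, lying; origin under its middle.
- wrench: Bystander: steel wrench about 170 mm long (x), lying; origin under its middle.
Not all that is in view belongs to the job. Leave any orange or red look-alike of the part that bears upper_rib alone. Leave any purple look-alike of the part that bears pocket alone.

How it is judged:
By the outcome, as a careful person would: the job done as asked, in the order asked, and still so for the second after the job is handed in, while the arm keeps its last pose, push and grip.
It also fails if it takes over 64 s, if anything falls off the work surface, if the arm or the gripper's body presses on something with over 40 N, if the wrist force passes 120 N, or if a joint passes its speed limit or range.

## Robot

A 6-joint arm with a two-finger parallel gripper is mounted at the origin on the work surface. World frame = base frame: x ahead of the robot, y to its left, z up, the work surface at z = 0. Lengths are in m, angles in rad, forces in N, time in s.
With the tool pointing down it reaches from about 0.25 to 0.725 m from the base axis. Payload 9.7 kg.
Tool frame: the origin (TCP) lies on the centre line of the jaws, within the pads' length; the fingertips stand 22 mm ahead of it and the grasp point (between the pads) lies 3 mm ahead of it (robot.nose_length is the distance from the TCP to the fingertips, in m); z points along the fingers, y is the line along which they close (so a half turn about z gives the same grasp; the last joint's range is limited). The gripper opens to 85 mm and grips with 20 to 120 N. Pads are 22 mm wide; open, the fingers measure 114 mm over their backs; the gripper's body (76 mm by 85 mm) begins 54 mm behind the grasp point. The pads swing forward as they close: fully open they stand 13 mm farther back than shut.
Start: joints at [1.206, 0.087, 0.176, 1.66, 0, 1.571], TCP at [0.196, 0.514, 0.253] pointing down, gripper open.
Joint ranges: [-3.13, 3.13], [-0.85, 1.81], [-1.15, 1.24], [-2.2, 2.28], [-1.44, 1.52], [-3.14, 3.14]. Speed limits (rad/s): [2.22, 2.22, 2.57, 3.14, 3.14, 3.14].

## Interface

Orientations are given as a 3x3 rotation matrix whose columns are the frame's x, y, z axes.
In Python, from plant import robot, get_image, get_calibration, spotter gives the robot as it stands.
- The arm moves only by the tool jog_arm, never from a script. Its argument "moves" is a list that holds one entry, the list of rows, each a list of 6 numbers: the shift along the tool's x, y, z in m, then the turn, a rotation vector about the tool's x, y, z in degrees. A call has 1 to 8 rows; each row is the pose to reach, as a shift and turn from the pose commanded when the call began, along the tool's axes at that moment; what a row does not reach only later rows make up. A row lasts 1/12 s, in which the tool goes at most 41.7 mm and 7.16 degrees, less where a joint would pass 70% of its speed; a pose out of reach is approached as far as the arm can. A call with a gripper value outside its range is refused whole. "hand" is the closure, from 0 (fully open) to 1 (shut), set as the call begins (left out, the last holds). The fingers move at their own pace and stop on an object; the grip force is fixed at half the most. Time passes only in rows, so rows that repeat a pose let the fingers close. It gives the time, the measured TCP pose, the force, the opening and the grip force at its end, in the units of the state.
- robot.sense(): the state, without advancing time (a new reading comes with each control period).
- get_image(name): name is "scene" or "top" or "wrist"; returns (picture, depth): 384x512x3 uint8, red, green, blue; 384x512 float32, m along the optical axis (not along the pixel's ray), 0 where there is no reading.
- get_calibration(name): a dict with "fx", "fy", "cx", "cy" (pixels), "position" and "attitude" of the camera in the world. Camera axes: x right, y down, z forward; pixel columns grow to the right and rows downward; lengths in m; the calibration is good to about 2 mm. A picture is of the moment at which its call begins: read the wrist's pose just before it. get_calibration takes no time and is no camera call; for the wrist camera it gives the pose at the moment of the call.
- robot.hand_in(): hands the job in; it is judged then, once.
Trained networks look in the newest picture that a camera, given by its name, has taken for a name from the list of things; names that differ only in an ending like _2 or _b are one class to them, and where a whole thing is asked for, a point or a joint stands for the part that bears it (a point fixed in the world has none). Each returns a list of dicts, best first, with "p" (0 to 1); they miss things now and then, are a little off and sometimes report something else, mostly with a low value. They report only what shows in the picture. A call takes as long as a camera call. They do not tell look-alikes from the thing itself.
- spotter.search_frame(camera, label): "location" ([column, row] in pixels, amid what is visible of it).
- spotter.tip_of(camera, label): "location" ([column, row] in pixels: a listed point, or the origin of a listed thing).
The state is a dict: "clock": time; "q": joint angles; "qd": joint speeds; "effort": joint torques, N m; "eef_pos": TCP position; "tcp_rot": TCP orientation; "force": force on the tool from outside, world axes, zero at the start; "moment": the same for the moment, N m; "finger_gap": finger opening in m; "grasp_force": force on a finger pad.
Only numpy, scipy, OpenCV 4.12 (cv2) and the standard library are available. Lean on these libraries where they do the work, as an engineer would, in place of code of your own. Each camera call takes 0.05 s, during which the arm holds its last target. There are 200 camera calls.

## Working session

There is one attempt and no reset: what is moved stays moved. The work goes in short steps, Python scripts to look and compute and a tool call to move; the robot and the scene stay as the last step left them, time stands still between calls to the robot, and variables do not carry over. Pictures are saved under pics/ and viewed, at most 10 in all, crops included, and the job is handed in when it is done.

Besides the shell and the picture viewer there is one more tool, called after ">>>" as name(argument=value, ...) on one line, values as JSON. jog_arm: Moves the arm, as the interface text tells. Its arguments: {"type":"object","properties":{"moves":{"type":"array","items":{"type":"array","items":{"type":"array","items":{"type":"number"}}}},"hand":{"type":"number"}},"required":["moves"]}

```bash
mkdir -p pics; cat > h.py <<'E'
import numpy as np, cv2
from plant import robot, get_image, get_calibration, spotter
def ray(c,u,v):
    k=get_calibration(c) if isinstance(c,str) else c
    R=np.array(k["attitude"]); 
    d=R@np.array([(u-k["cx"])/k["fx"],(v-k["cy"])/k["fy"],1.0])
    return np.array(k["position"]),d
def at_z(c,u,v,z):
    p,d=ray(c,u,v); return p+d*(z-p[2])/d[2]
def at_depth(c,u,v,dep):
    p,d=ray(c,u,v); m=dep[max(0,int(v)-1):int(v)+2,max(0,int(u)-1):int(u)+2]; m=m[m>0]
    return p+d*np.median(m) if m.size else p*np.nan
def tri(r):
    A=np.zeros((3,3));b=np.zeros(3)
    for p,d in r:
        d=d/np.linalg.norm(d);M=np.eye(3)-np.outer(d,d);A+=M;b+=M@p
    return np.linalg.solve(A,b)
def save(n,im): cv2.imwrite(f"pics/{n}.png",cv2.cvtColor(im,cv2.COLOR_RGB2BGR))
E
python3 - <<'E'
from h import *
np.set_printoptions(precision=3,suppress=True)
ims={}
for c in("top","scene"):
    im,d=get_image(c); ims[c]=im; print(c,{k:np.round(v,3).tolist() for k,v in get_calibration(c).items()})
    for l in("pocket","nut_center","upper_rib","dowel_a","spring_pin"):
        for r in spotter.tip_of(c,l)[:4]:
            print(l,round(r["p"],2),np.round(r["location"]),at_depth(c,*r["location"],d))
save("both",cv2.resize(np.vstack([ims["top"],ims["scene"]]),(400,600)))
save("top",cv2.resize(ims["top"],(800,600)));save("scene",cv2.resize(ims["scene"],(800,600)))
s=robot.sense();print(s["eef_pos"],s["tcp_rot"],s["clock"],s["force"],s["finger_gap"])
E
```

```text
top {'fx': 387.953, 'fy': 387.953, 'cx': 254.512, 'cy': 194.281, 'position': [0.284, 0.075, 1.154], 'attitude': [[-0.066, -0.975, 0.213], [-0.998, 0.063, -0.021], [0.007, -0.214, -0.977]]}
pocket 0.97 [412. 260.] [ 0.306 -0.391  0.024]
pocket 0.82 [259. 179.] [0.578 0.033 0.022]
nut_center 0.5 [346. 168.] [ 0.592 -0.229  0.031]
upper_rib 0.83 [ 92. 256.] [0.376 0.51  0.069]
upper_rib 0.72 [178. 254.] [0.366 0.273 0.068]
upper_rib 0.58 [162. 189.] [0.552 0.315 0.067]
dowel_a 0.96 [270. 173.] [ 0.592 -0.     0.028]
dowel_a 0.94 [403. 270.] [ 0.282 -0.353  0.041]
dowel_a 0.92 [425. 253.] [ 0.324 -0.428  0.028]
dowel_a 0.76 [243. 182.] [0.567 0.082 0.029]
scene {'fx': 482.543, 'fy': 482.543, 'cx': 255.012, 'cy': 187.795, 'position': [1.082, -0.899, 1.089], 'attitude': [[0.854, 0.343, -0.391], [0.52, -0.573, 0.633], [-0.006, -0.744, -0.668]]}
pocket 0.76 [272. 210.] [0.557 0.052 0.021]
pocket 0.65 [115. 269.] [ 0.301 -0.38   0.023]
pocket 0.44 [276. 202.] [0.556 0.078 0.034]
nut_center 0.77 [234. 276.] [ 0.604 -0.235  0.033]
nut_center 0.21 [200. 220.] [ 0.382 -0.091  0.007]
upper_rib 0.83 [258. 148.] [0.377 0.269 0.055]
upper_rib 0.81 [290. 116.] [0.378 0.502 0.057]
dowel_a 0.82 [268. 218.] [0.564 0.015 0.022]
dowel_a 0.7 [276. 198.] [0.532 0.126 0.001]
dowel_a 0.63 [113. 254.] [ 0.237 -0.329 -0.   ]
dowel_a 0.62 [107. 281.] [ 0.314 -0.425  0.028]
spring_pin 0.63 [236. 280.] [ 0.612 -0.242  0.029]
[0.196 0.514 0.253] [[-0.934  0.357  0.   ]
 [ 0.357  0.934 -0.   ]
 [-0.    -0.    -1.   ]] 0.6 [-0.803 -0.799  0.546] 0.08521976796841113
```

View pics/top.png

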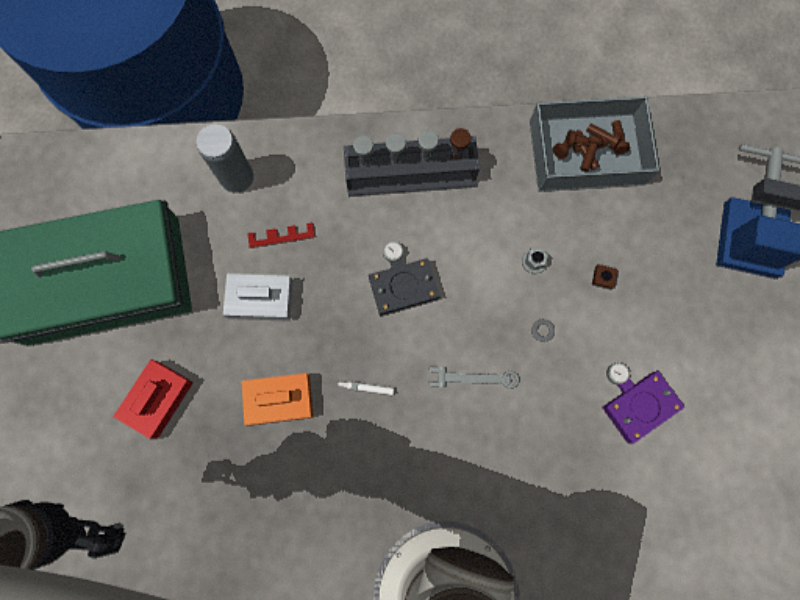

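View pics/scene.png

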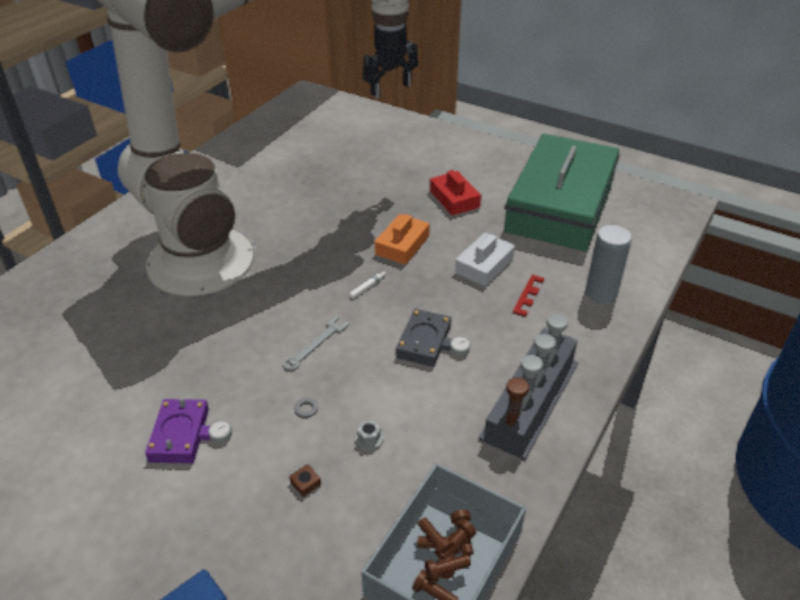

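Several bases: dark grey (259,182 in top) and purple (412,260). The dark steel one fits. Upper halves: white/aluminium (162,189), orange (178,254), red (92,256). The plain aluminium one fits, since orange and red are excluded. The nut is at (346,168) in top; the square nut and washer lie nearby. I'm heading toward the aluminium half to look from close by.

>>> jog_arm(moves=[[[-0.4,-0.06,0,0,0,57],[-0.4,-0.06,0,0,0,57],[-0.4,-0.06,0,0,0,57],[-0.4,-0.06,0,0,0,57],[-0.4,-0.06,0,0,0,57],[-0.4,-0.06,0,0,0,57],[-0.4,-0.06,0,0,0,57],[-0.4,-0.06,0,0,0,57]]])

```text
clock: 1.27
eef_pos: [0.4881, 0.3486, 0.2535]
tcp_rot: [[-0.203, 0.979, 0.0], [0.979, 0.203, 0.0], [0.0, 0.0, -1.0]]
force: [-0.5, 0.9, 0.0]
finger_gap: 0.0852
grasp_force: 0.0
```

```bash
cat > w.py <<'E'
from h import *
import sys
np.set_printoptions(precision=4,suppress=True)
def look(name,labels):
    s=robot.sense();print(s["clock"],s["eef_pos"],"yaw_y",np.degrees(np.arctan2(s["tcp_rot"][1][1],s["tcp_rot"][0][1])),s["q"])
    k=get_calibration("wrist");im,d=get_image("wrist");save(name,im)
    np.savez(f"{name}.npz",im=im,d=d,R=k["attitude"],p=k["position"],k=[k["fx"],k["fy"],k["cx"],k["cy"]])
    print("cam",np.array(k["position"]),np.array(k["attitude"])[:,2])
    for l in labels:
        for r in spotter.tip_of("wrist",l)[:4]:
            print(l,round(r["p"],2),np.round(r["location"],1),at_depth(k,*r["location"],d))
if __name__=="__main__": look(sys.argv[1],sys.argv[2:])
E
python3 w.py w1 upper_rib pocket dowel_a
```

```text
1.2667 [0.4881 0.3486 0.2535] yaw_y 11.73968259750482 [0.6202 0.2096 0.3138 1.6745 0.     1.9861]
cam [0.4738 0.416  0.3732] [ 0.0565 -0.2683 -0.9617]
upper_rib 0.94 [312.2 217. ] [0.5542 0.3199 0.067 ]
upper_rib 0.85 [125.3 210.4] [0.3699 0.2888 0.0675]
```

```bash
cat >> h.py <<'E'
def cloud(name):
    f=np.load(f"{name}.npz");d=f["d"];fx,fy,cx,cy=f["k"]
    v,u=np.mgrid[:384,:512];P=np.stack([(u-cx)/fx*d,(v-cy)/fy*d,d],-1)@f["R"].T+f["p"]
    P[d<=0]=np.nan;return P,f["im"]
def rect(P,c,r,z0,z1):
    m=(np.hypot(P[...,0]-c[0],P[...,1]-c[1])<r)&(P[...,2]>z0)&(P[...,2]<z1)
    m=cv2.erode(m.astype(np.uint8),np.ones((3,3)))>0
    Q=P[m];b=cv2.minAreaRect((Q[:,:2]*1000).astype(np.float32))
    return m.sum(),np.median(Q,0),Q[:,:2].mean(0),b
E
python3 - <<'E'
from h import *
P,im=cloud("w1")
print(np.nanmedian(P[...,2]))
print(rect(P,(.554,.318),.05,.058,.08));print(rect(P,(.554,.318),.085,.03,.046));print(rect(P,(.554,.318),.085,.03,.08))
E
```

```text
-0.0002099560608950224
(np.int64(979), array([0.56014894, 0.31829209, 0.06704726]), array([0.56020619, 0.31806973]), ((560.5249633789062, 316.973876953125), (58.13853073120117, 18.570789337158203), 84.34920501708984))
(np.int64(5454), array([0.55246598, 0.32645249, 0.03714572]), array([0.55913429, 0.32170673]), ((561.1820068359375, 316.09991455078125), (118.3101577758789, 78.99421691894531), 84.3712387084961))
(np.int64(7018), array([0.55608967, 0.32364203, 0.03738316]), array([0.55936473, 0.32084769]), ((561.1820068359375, 316.09991455078125), (118.3101577758789, 78.99421691894531), 84.3712387084961))
```

View pics/w1.png

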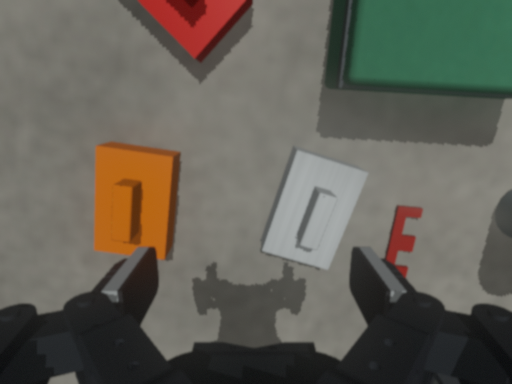

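>>> jog_arm(moves=[[[-0.28,0.07,-0.02,0,0,0],[-0.28,0.07,-0.02,0,0,0],[-0.28,0.07,-0.02,0,0,0],[-0.28,0.07,-0.02,0,0,0],[-0.28,0.07,-0.02,0,0,0],[-0.28,0.07,-0.02,0,0,0],[-0.28,0.07,-0.02,0,0,0],[-0.28,0.07,-0.02,0,0,0]]])

```text
clock: 2.13
eef_pos: [0.6152, 0.0867, 0.2735]
tcp_rot: [[-0.207, 0.978, 0.001], [0.978, 0.207, -0.001], [-0.001, 0.001, -1.0]]
force: [0.1, 1.0, 0.0]
finger_gap: 0.0858
grasp_force: 0.0
```

```bash
python3 w.py w2 pocket dowel_a spring_pin nut_center
```

```text
2.1333 [0.6152 0.0867 0.2735] yaw_y 11.972888798787771 [ 0.1406  0.275   0.4314  1.7264 -0.0014  1.5024]
cam [0.6005 0.1543 0.3931] [ 0.0582 -0.2696 -0.9612]
pocket 0.63 [201.1 194.8] [0.5617 0.0371 0.022 ]
dowel_a 0.82 [203.2 238.2] [ 0.5751 -0.0076  0.0437]
dowel_a 0.6 [199.5 158. ] [0.5552 0.0845 0.0421]
spring_pin 0.6 [229.5 158.5] [0.5871 0.089  0.0325]
```

```bash
cat > b.py <<'E'
from h import *
import sys
np.set_printoptions(precision=4,suppress=True)
P,im=cloud(sys.argv[1]); c=eval(sys.argv[2])
print("face",rect(P,c,.078,.0255,.031))
g=P[...,2]
m=(np.hypot(P[...,0]-c[0],P[...,1]-c[1])<.032)&(g>.017)&(g<.0248)
m=cv2.morphologyEx(m.astype(np.uint8),cv2.MORPH_OPEN,np.ones((3,3)))>0
Q=P[m];print("pocket",len(Q),np.median(Q,0),Q.mean(0),cv2.minEnclosingCircle((Q[:,:2]*1000).astype(np.float32)))
m=(np.hypot(P[...,0]-c[0],P[...,1]-c[1])<.06)&(g>.036)&(g<.06)
n,l=cv2.connectedComponents(m.astype(np.uint8))
for i in range(1,n):
    Q=P[l==i]
    if len(Q)>8: print("dowel",len(Q),Q.mean(0),Q.min(0),Q.max(0),np.median(Q[Q[:,2]>.0425],0))
E
python3 b.py w2 "(.5635,.0378)"
```

```text
face (np.int64(3406), array([0.5638, 0.0446, 0.0271]), array([0.5641, 0.0393]), ((564.8298950195312, 36.31624221801758), (77.81735229492188, 118.3134765625), 12.547993659973145))
pocket 1526 [0.5642 0.0354 0.0212] [0.5644 0.0353 0.0212] ((564.7410888671875, 35.702964782714844), 26.91674041748047)
dowel 62 [0.5554 0.0819 0.0404] [0.55   0.0764 0.0361] [0.56   0.0862 0.044 ] [0.5546 0.0817 0.043 ]
dowel 52 [ 0.5748 -0.0069  0.0405] [ 0.5702 -0.0109  0.0364] [ 0.5791 -0.0037  0.0444] [ 0.5748 -0.0084  0.0433]
```

>>> jog_arm(moves=[[[-0.26,0.04,0.03,0,0,0],[-0.26,0.04,0.03,0,0,0],[-0.26,0.04,0.03,0,0,0],[-0.26,0.04,0.03,0,0,0],[-0.26,0.04,0.03,0,0,0],[-0.26,0.04,0.03,0,0,0],[-0.26,0.04,0.03,0,0,0],[-0.26,0.04,0.03,0,0,0]]])

```text
clock: 3.05
eef_pos: [0.7078, -0.1568, 0.2412]
tcp_rot: [[-0.208, 0.978, -0.002], [0.978, 0.208, 0.0], [0.001, -0.002, -1.0]]
force: [-0.9, 0.6, -0.6]
finger_gap: 0.0855
grasp_force: 0.0
```

```bash
python3 w.py w3 nut_center; python3 - <<'E'
from h import *
P,im=cloud("w3")
r=np.hypot(P[...,0]-.6,P[...,1]+.232)<.06
Q=P[r&(P[...,2]>.004)];c=np.median(Q,0);print(len(Q),c)
print("hex",rect(P,c,.04,.026,.04));print("flange",rect(P,c,.04,.004,.012))
m=(r&(P[...,2]>.0265)&(P[...,2]<.04)).astype(np.uint8)
cs,_=cv2.findContours(m,cv2.RETR_EXTERNAL,cv2.CHAIN_APPROX_NONE);k=max(cs,key=len)[:,0]
X=(P[k[:,1],k[:,0],:2]).astype(float)
c0,rad=cv2.minEnclosingCircle((X*1000).astype(np.float32));print(c0,rad)
c0=np.array(c0)/1000
H=cv2.convexHull((X*1000).astype(np.float32))[:,0]/1000
res=[]
for a in np.arange(0,60,1):
    n=np.radians(a+np.arange(0,180,60));p=H@np.array([np.cos(n),np.sin(n)])
    res.append((np.ptp(p,0).sum(),a,np.ptp(p,0)))
print(sorted(res,key=lambda t:t[0])[:3])
z=cv2.boundingRect(m);u,v,w,h=z;save("nut",cv2.resize(im[max(0,v-40):v+h+40,max(0,u-40):u+w+40],(400,400)))
E
```

```text
3.05 [ 0.7078 -0.1568  0.2412] yaw_y 12.022110989260328 [-0.2179  0.5594  0.7473  1.7609 -0.0004  1.1431]
cam [ 0.6935 -0.0894  0.3609] [ 0.0554 -0.2683 -0.9617]
1589 [ 0.6065641  -0.21905856  0.03044676]
hex (np.int64(785), array([ 0.60393212, -0.22380788,  0.03125672]), array([ 0.6037542 , -0.22390581]), ((603.6534423828125, -224.37355041503906), (38.26075744628906, 33.333980560302734), 40.08644104003906))
flange (np.int64(229), array([ 0.61319703, -0.20939561,  0.00707215]), array([ 0.61019889, -0.21228986]), ((607.7301635742188, -214.86233520507812), (26.039344787597656, 46.01591110229492), 66.54763793945312))
(603.251953125, -224.88783264160156) 20.82493019104004
[(np.float64(0.10971730300445834), np.int64(10), array([0.03666002, 0.0370459 , 0.03601138])), (np.float64(0.11002784229763056), np.int64(9), array([0.03672459, 0.03714472, 0.03615854])), (np.float64(0.11005783250526405), np.int64(11), array([0.03673666, 0.03703727, 0.0362839 ]))]
```

View pics/nut.png

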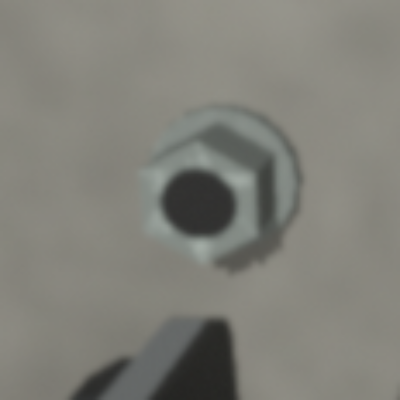

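The crop shows the hexagon nut with its flange and round bore, and the hex flats are clear. I'm descending toward it, with another look on the way.

>>> jog_arm(moves=[[[-0.0445,-0.116,0.08,0,0,2],[-0.0445,-0.116,0.08,0,0,2],[-0.0445,-0.116,0.08,0,0,2],[-0.0445,-0.116,0.08,0,0,2],[-0.0445,-0.116,0.08,0,0,2]]])

```text
clock: 3.57
eef_pos: [0.5984, -0.2218, 0.1602]
tcp_rot: [[-0.176, 0.984, -0.006], [0.984, 0.176, 0.002], [0.003, -0.005, -1.0]]
force: [0.1, -0.4, -0.9]
finger_gap: 0.0854
grasp_force: 0.0
```

```bash
python3 w.py w4 nut_center; cat > n.py <<'E'
from h import *
import sys
P,im=cloud(sys.argv[1]);c=eval(sys.argv[2]);zt=float(sys.argv[3])
r=np.hypot(P[...,0]-c[0],P[...,1]-c[1])<.035
m=(r&(P[...,2]>zt-.005)&(P[...,2]<zt+.006)).astype(np.uint8)
m=cv2.morphologyEx(m,cv2.MORPH_OPEN,np.ones((3,3)))
k=max(cv2.findContours(m,cv2.RETR_EXTERNAL,cv2.CHAIN_APPROX_NONE)[0],key=len)[:,0]
X=P[k[:,1],k[:,0],:2];H=cv2.convexHull((X*1000).astype(np.float32))[:,0]
print("top z",np.median(P[m>0][:,2]),"circ",cv2.minEnclosingCircle(H))
best=min(((np.ptp(p:=H@np.array([np.cos(n:=np.radians(a+np.arange(0,180,60))),np.sin(n)]),axis=0).sum(),a,np.ptp(p,axis=0),(p.max(0)+p.min(0))/2) for a in np.arange(-30,30,1.)),key=lambda t:t[0])
n=np.radians(best[1]+np.arange(0,180,60));print(best[:3],np.linalg.lstsq(np.stack([np.cos(n),np.sin(n)],1),best[3],rcond=None)[0])
E
python3 n.py w4 "(.6035,-.2245)" .0315
python3 -c "
from h import *
f=np.load('w3.npz'),np.load('w4.npz')
"
```

```text
3.5667 [ 0.5984 -0.2218  0.1602] yaw_y 10.112788796773597 [-0.3547  0.2911  0.2315  1.5171 -0.0006  1.0396]
cam [ 0.5868 -0.1541  0.2801] [ 0.043  -0.2686 -0.9623]
nut_center 0.73 [259.2 193.8] [ 0.6022 -0.2219  0.0315]
top z 0.031224096380191718 circ ((603.1072387695312, -224.60618591308594), 20.4858455657959)
(np.float64(108.42376177617172), np.float64(10.0), array([35.70532146, 36.22922794, 36.48921238])) [ 603.44300116 -224.80605522]
```

>>> jog_arm(moves=[[[-0.0035,0.0044,0.08,0,0,0],[-0.0035,0.0044,0.08,0,0,0],[-0.0035,0.0044,0.08,0,0,0],[-0.0035,0.0044,0.08,0,0,0]]])

```text
clock: 4.0
eef_pos: [0.6083, -0.2236, 0.083]
tcp_rot: [[-0.177, 0.984, -0.002], [0.984, 0.177, 0.001], [0.001, -0.002, -1.0]]
force: [-1.0, -0.1, 0.8]
finger_gap: 0.0856
grasp_force: 0.0
```

```bash
python3 w.py w5; python3 n.py w5 "(.6035,-.2245)" .0315
```

```text
4.0 [ 0.6083 -0.2236  0.083 ] yaw_y 10.223846364066763 [-0.3523  0.3233  0.1227  1.3727  0.0002  1.0401]
cam [ 0.5961 -0.1559  0.2028] [ 0.047 -0.269 -0.962]
top z 0.031246320164007135 circ ((603.3167114257812, -224.89407348632812), 20.71446418762207)
(np.float64(109.23735826546874), np.float64(10.0), array([35.99190403, 36.5697963 , 36.67565793])) [ 603.24327688 -224.90119724]
```

>>> jog_arm(moves=[[[-0.0004,-0.005,0.02,0,0,0],[-0.0004,-0.005,0.035,0,0,0],[-0.0004,-0.005,0.045,0,0,0],[-0.0004,-0.005,0.049,0,0,0],[-0.0004,-0.005,0.049,0,0,0],[-0.0004,-0.005,0.049,0,0,0]]])

```text
clock: 4.55
eef_pos: [0.6041, -0.2268, 0.0359]
tcp_rot: [[-0.176, 0.984, 0.002], [0.984, 0.176, -0.001], [-0.001, 0.002, -1.0]]
force: [-0.5, 0.2, -1.0]
finger_gap: 0.0853
grasp_force: 0.0
```

>>> jog_arm(moves=[[[0,0,0,0,0,0],[0,0,0,0,0,0],[0,0,0,0,0,0],[0,0,0,0,0,0],[0,0,0,0,0,0],[0,0,0,0,0,0],[0,0,0,0,0,0],[0,0,0,0,0,0]]], hand=0.7)

```text
clock: 5.22
eef_pos: [0.6036, -0.2268, 0.035]
tcp_rot: [[-0.175, 0.985, 0.001], [0.985, 0.175, -0.0], [-0.001, 0.001, -1.0]]
force: [0.1, 0.9, 5.4]
finger_gap: 0.034
grasp_force: 62.0
```

>>> jog_arm(moves=[[[0,0,-0.03,0,0,0],[0,0,-0.07,0,0,0],[0,0,-0.11,0,0,0],[0.05,0,-0.11,0,0,-2],[0.09,0,-0.11,0,0,-2],[0.13,0,-0.11,0,0,-2],[0.17,0,-0.11,0,0,-2],[0.2,0,-0.11,0,0,-2]]])

```text
clock: 5.88
eef_pos: [0.5669, -0.0274, 0.1436]
tcp_rot: [[-0.21, 0.978, -0.001], [0.978, 0.21, 0.0], [0.001, -0.001, -1.0]]
force: [1.6, -0.5, -2.9]
finger_gap: 0.0347
grasp_force: 61.2
```

```bash
python3 w.py w6 nut_center dowel_a; python3 n.py w6 "robot.__class__ and (np.load('w6.npz')['p'][:2]+np.array([.014,-.067]))" .139
```

```text
5.8833 [ 0.5669 -0.0274  0.1436] yaw_y 12.12309743161434 [-0.0485  0.1164 -0.0037  1.4521  0.0004  1.3107]
cam [0.5524 0.0399 0.2634] [ 0.0567 -0.2678 -0.9618]
nut_center 0.91 [252.3 250.2] [ 0.5642 -0.018   0.1403]
dowel_a 0.79 [274.7 179.4] [ 0.5775 -0.0075  0.0428]
top z 0.13992641655366245 circ ((565.3414306640625, -21.576156616210938), 31.100610733032227)
(np.float64(139.76045131758707), np.float64(14.0), array([62.17995769, 38.52389457, 39.05659905])) [565.90567888 -25.30311055]
```

View pics/w6.png

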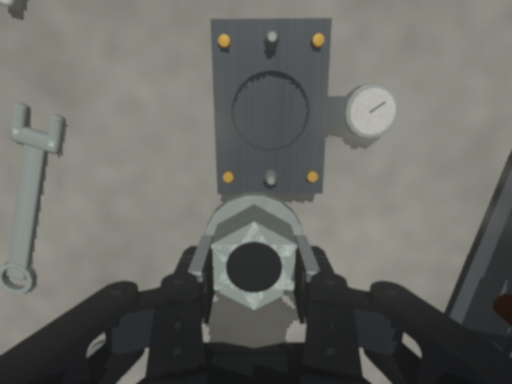

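```bash
cat > r.py <<'E'
from h import *
import sys
P,im=cloud(sys.argv[1]);s=robot.sense();t=np.array(s["eef_pos"]);R=np.array(s["tcp_rot"])
f=np.load(sys.argv[1]+".npz");cal=dict(zip(("fx","fy","cx","cy"),f["k"]));cal.update(position=f["p"],attitude=f["R"])
g=cv2.cvtColor(im,cv2.COLOR_RGB2GRAY);m=(g<65).astype(np.uint8);m[:225]=0;m[305:]=0;m[:,:225]=0;m[:,285:]=0
k=max(cv2.findContours(m,0,cv2.CHAIN_APPROX_NONE)[0],key=cv2.contourArea);e=cv2.fitEllipse(k);print("bore",e)
n=at_z(cal,*e[0],t[2]-.003);print("nut",n,"in tool",R.T@(n-t))
E
python3 r.py w6; python3 b.py w6 "(.5648,.0362)"
```

```text
bore ((253.5146484375, 266.7540588378906), (47.46287536621094, 53.051658630371094), 89.52924346923828)
nut [ 0.56620303 -0.02501802  0.1408706 ] in tool [ 0.00283116 -0.00071887  0.00300155]
face (np.int64(11430), array([0.5646, 0.0474, 0.0271]), array([0.5644, 0.0404]), ((564.8510131835938, 36.36683654785156), (78.78194427490234, 119.19922637939453), 12.623393058776855))
pocket 4552 [0.5648 0.0371 0.0211] [0.5648 0.0369 0.0211] ((564.8786010742188, 36.325443267822266), 27.182628631591797)
dowel 204 [0.5548 0.0805 0.0405] [0.55   0.0764 0.0361] [0.5597 0.0858 0.045 ] [0.5546 0.081  0.0432]
dowel 146 [ 0.5743 -0.0077  0.0405] [ 0.57   -0.0137  0.0361] [ 0.5795 -0.0038  0.0442] [ 0.5747 -0.0086  0.0432]
```

>>> jog_arm(moves=[[[0.03,0.006,0.0,0,0,-0.5],[0.0603,0.0116,0.02,0,0,-0.5],[0.0603,0.0116,0.045,0,0,-0.5],[0.0603,0.0116,0.055,0,0,-0.5],[0.0603,0.0116,0.055,0,0,-0.5],[0.0603,0.0116,0.055,0,0,-0.5]]])

```text
clock: 6.53
eef_pos: [0.5667, 0.0304, 0.0891]
tcp_rot: [[-0.217, 0.976, -0.001], [0.976, 0.217, -0.0], [-0.0, -0.001, -1.0]]
force: [0.2, -0.5, -1.6]
finger_gap: 0.0346
grasp_force: 61.0
```

```bash
python3 w.py w7 dowel_a; python3 r.py w7; python3 b.py w7 "(.5648,.0362)"
```

```text
6.5333 [0.5667 0.0304 0.0891] yaw_y 12.51892887050848 [ 0.0537  0.1296 -0.0948  1.3479 -0.0003  1.406 ]
cam [0.5517 0.0977 0.2087] [ 0.0584 -0.2682 -0.9616]
dowel_a 0.72 [253.8 134.5] [0.5549 0.0825 0.043 ]
bore ((253.5052032470703, 266.8354797363281), (47.40348815917969, 53.080360412597656), 90.48507690429688)
nut [0.56577686 0.0334679  0.08757457] in tool [ 0.00329941 -0.00115288  0.00299701]
face (np.int64(10265), array([0.5557, 0.0701, 0.0271]), array([0.5579, 0.0666]), ((564.8211669921875, 36.255699157714844), (79.1397705078125, 118.99543762207031), 12.568835258483887))
pocket 1988 [0.5606 0.0507 0.0211] [0.5616 0.0499 0.0211] ((564.685302734375, 36.258880615234375), 27.07862663269043)
dowel 277 [0.5547 0.0816 0.0407] [0.55   0.0763 0.036 ] [0.5595 0.0861 0.0448] [0.5548 0.0815 0.0431]
dowel 240 [0.5609 0.0537 0.0572] [0.5435 0.0429 0.0532] [0.5818 0.0573 0.06  ] [0.5602 0.055  0.0572]
```

View pics/w7.png

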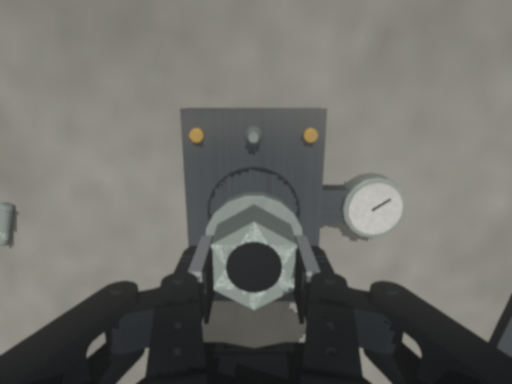

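>>> jog_arm(moves=[[[0.0029,-0.0004,0.01,0,0,0],[0.0029,-0.0004,0.02,0,0,0],[0.0029,-0.0004,0.023,0,0,0],[0.0029,-0.0004,0.026,0,0,0],[0.0029,-0.0004,0.026,0,0,0]]])

```text
clock: 7.05
eef_pos: [0.5654, 0.0343, 0.0624]
tcp_rot: [[-0.218, 0.976, -0.001], [0.976, 0.218, -0.0], [0.0, -0.001, -1.0]]
force: [0.0, -1.1, -0.8]
finger_gap: 0.0346
grasp_force: 61.2
```

```bash
python3 w.py w8; python3 r.py w8; python3 b.py w8 "(.5648,.0362)"
```

```text
7.05 [0.5654 0.0343 0.0624] yaw_y 12.599810035938477 [ 0.0605  0.1384 -0.1372  1.2965 -0.0001  1.4114]
cam [0.5503 0.1015 0.1821] [ 0.0589 -0.2678 -0.9617]
bore ((253.61570739746094, 266.90252685546875), (47.498878479003906, 53.01123046875), 90.08719635009766)
nut [0.56468262 0.0367889  0.05991047] in tool [ 0.00263507 -0.00039166  0.00300057]
face (np.int64(15130), array([0.5608, 0.0678, 0.0271]), array([0.5599, 0.0581]), ((564.8681030273438, 36.10334777832031), (79.41961669921875, 119.52593231201172), 12.635619163513184))
pocket 674 [0.5608 0.0553 0.0211] [0.562  0.053  0.0212] ((564.613037109375, 37.81197738647461), 26.901586532592773)
dowel 368 [0.5547 0.0818 0.0407] [0.55   0.0765 0.0361] [0.5596 0.0861 0.0445] [0.5551 0.0813 0.0432]
dowel 7425 [0.5639 0.0399 0.0563] [0.5336 0.0162 0.0361] [0.5942 0.0566 0.06  ] [0.564  0.0402 0.0585]
dowel 298 [ 0.5744 -0.0065  0.0403] [ 0.5699 -0.0114  0.036 ] [ 0.5797 -0.0029  0.0442] [ 0.5748 -0.0082  0.0431]
```

>>> jog_arm(moves=[[[-0.0004,0,0.002,0,0,0],[-0.0004,0,0.0035,0,0,0],[-0.0004,0,0.005,0,0,0],[-0.0004,0,0.0055,0,0,0],[-0.0004,0,0.0055,0,0,0],[-0.0004,0,0.0055,0,0,0]]])

```text
clock: 7.6
eef_pos: [0.566, 0.034, 0.0579]
tcp_rot: [[-0.218, 0.976, 0.0], [0.976, 0.218, -0.0], [-0.0, 0.0, -1.0]]
force: [-0.4, 0.2, -2.5]
finger_gap: 0.0349
grasp_force: 61.2
```

>>> jog_arm(moves=[[[0,0,0.0005,0,0,0],[0,0,0.001,0,0,0],[0,0,0.0015,0,0,0],[0,0,0.0015,0,0,0]]])

```text
clock: 7.93
eef_pos: [0.5661, 0.034, 0.0569]
tcp_rot: [[-0.218, 0.976, 0.001], [0.976, 0.218, 0.0], [-0.0, 0.001, -1.0]]
force: [-2.6, -0.1, 4.2]
finger_gap: 0.0347
grasp_force: 61.9
```

>>> jog_arm(moves=[[[0,0,0,0,0,0],[0,0,0,0,0,0],[0,0,0,0,0,0],[0,0,0,0,0,0],[0,0,0,0,0,0],[0,0,0,0,0,0],[0,0,-0.01,0,0,0],[0,0,-0.03,0,0,0]]], hand=0)

```text
clock: 8.6
eef_pos: [0.5646, 0.0338, 0.0848]
tcp_rot: [[-0.218, 0.976, -0.004], [0.976, 0.218, -0.0], [0.001, -0.004, -1.0]]
force: [0.6, -0.3, 0.1]
finger_gap: 0.0857
grasp_force: 0.0
```

>>> jog_arm(moves=[[[0,0,-0.04,0,0,0],[0,0,-0.08,0,0,0],[-0.01,0,-0.1,0,0,0],[-0.01,0,-0.1,0,0,0]]])

```text
clock: 8.93
eef_pos: [0.5701, 0.0235, 0.193]
tcp_rot: [[-0.218, 0.976, 0.009], [0.976, 0.218, -0.0], [-0.002, 0.009, -1.0]]
force: [0.6, -0.3, -0.4]
finger_gap: 0.0857
grasp_force: 0.0
```

```bash
python3 w.py w9 nut_center; python3 n.py w9 "(.5648,.0363)" .0535; python3 b.py w9 "(.5648,.0362)"
```

```text
8.9333 [0.5701 0.0235 0.193 ] yaw_y 12.585850432597018 [ 0.0413  0.1133  0.0878  1.5366 -0.0004  1.3925]
cam [0.5538 0.0907 0.3126] [ 0.0686 -0.2678 -0.961 ]
nut_center 0.93 [249.5 169.1] [0.5643 0.0391 0.0537]
top z 0.05327217538493362 circ ((565.3721923828125, 36.23369598388672), 20.27982521057129)
(np.float64(108.2531945646653), np.float64(13.0), array([35.92767209, 36.15339324, 36.17212924])) [565.48566792  35.78486337]
face (np.int64(6926), array([0.5644, 0.0489, 0.0272]), array([0.5643, 0.0408]), ((564.77294921875, 36.2331657409668), (78.28276062011719, 117.62068176269531), 12.494372367858887))
pocket 178 [0.5463 0.0533 0.0211] [0.549  0.0502 0.0213] ((553.9592895507812, 45.35612106323242), 22.388273239135742)
dowel 110 [0.5547 0.0814 0.0407] [0.5502 0.0768 0.0363] [0.5594 0.0859 0.0442] [0.5546 0.0811 0.0432]
dowel 1743 [0.5652 0.0371 0.0527] [0.5458 0.0159 0.0361] [0.5846 0.056  0.0556] [0.5652 0.0369 0.0532]
dowel 88 [ 0.5745 -0.0072  0.0407] [ 0.5702 -0.0126  0.0363] [ 0.5795 -0.0037  0.0445] [ 0.5749 -0.0083  0.0432]
```

View pics/w9.png

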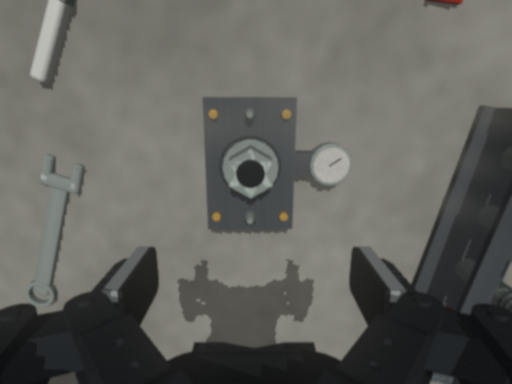

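The nut sits flat and centred in the pocket at (250,170), top at 0.054 as expected when home. Next is the aluminium half.

>>> jog_arm(moves=[[[0.288,0.055,0,0,0,18.2],[0.288,0.055,0,0,0,18.2],[0.288,0.055,0,0,0,18.2],[0.288,0.055,0,0,0,18.2],[0.288,0.055,0,0,0,18.2],[0.288,0.055,0,0,0,18.2],[0.288,0.055,0,0,0,18.2],[0.288,0.055,0,0,0,18.2]]])

```text
clock: 9.7
eef_pos: [0.5572, 0.3227, 0.1839]
tcp_rot: [[0.093, 0.996, -0.003], [0.996, -0.093, -0.0], [-0.0, -0.003, -1.0]]
force: [0.8, -0.6, -0.1]
finger_gap: 0.0855
grasp_force: 0.0
```

```bash
python3 w.py w10 upper_rib; python3 - <<'E'
from h import *
P,im=cloud("w10");c=(.561,.3165)
print(rect(P,c,.05,.058,.08));print(rect(P,c,.085,.03,.08))
E
```

```text
9.7 [0.5572 0.3227 0.1839] yaw_y -5.352456475255013 [0.5243 0.3039 0.2929 1.5622 0.0013 2.1885]
cam [0.5639 0.3913 0.3037] [-0.0276 -0.2732 -0.9616]
upper_rib 0.82 [259.2 200.6] [0.561  0.3193 0.0676]
upper_rib 0.64 [ 32.9 256.7] [0.3747 0.2886 0.0667]
(np.int64(1635), array([0.5619509 , 0.31929925, 0.06705271]), array([0.56181497, 0.31838674]), ((561.8988037109375, 316.8328857421875), (58.226444244384766, 18.008331298828125), 84.41969299316406))
(np.int64(11738), array([0.56202777, 0.32379043, 0.03726033]), array([0.56188615, 0.32099365]), ((561.6419067382812, 316.01971435546875), (118.72472381591797, 78.51250457763672), 84.4041976928711))
```

View pics/w10.png

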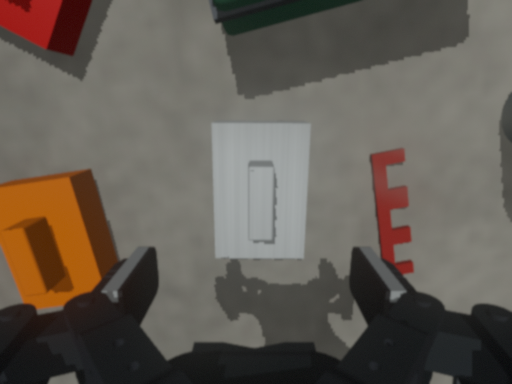

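The white aluminium half is at (261,195), with its rib at (261,202) running along the image's vertical. Orange is at (50,240) and red at (40,20); both stay. It fits, so I'm grasping.

>>> jog_arm(moves=[[[-0.006,0.005,0.03,0,0,0.2],[-0.006,0.005,0.06,0,0,0.2],[-0.006,0.005,0.08,0,0,0.2],[-0.006,0.005,0.08,0,0,0.2],[-0.006,0.005,0.08,0,0,0.2]]])

```text
clock: 10.22
eef_pos: [0.5628, 0.3091, 0.1053]
tcp_rot: [[0.102, 0.995, -0.003], [0.995, -0.102, -0.002], [-0.002, -0.002, -1.0]]
force: [-0.1, 0.6, 1.0]
finger_gap: 0.0857
grasp_force: 0.0
```

>>> jog_arm(moves=[[[0.007,-0.0016,0.02,0,0,0],[0.007,-0.0016,0.033,0,0,0],[0.007,-0.0016,0.041,0,0,0],[0.007,-0.0016,0.041,0,0,0],[0.007,-0.0016,0.041,0,0,0],[0.007,-0.0016,0.041,0,0,0]]])

```text
clock: 10.72
eef_pos: [0.5629, 0.3179, 0.0664]
tcp_rot: [[0.101, 0.995, 0.001], [0.995, -0.101, 0.001], [0.001, 0.001, -1.0]]
force: [-0.0, 0.0, 0.8]
finger_gap: 0.0847
grasp_force: 0.0
```

>>> jog_arm(moves=[[[0,0,0,0,0,0],[0,0,0,0,0,0],[0,0,0,0,0,0],[0,0,0,0,0,0],[0,0,0,0,0,0],[0,0,0,0,0,0],[0,0,0,0,0,0],[0,0,0,0,0,0]]], hand=1)

```text
clock: 11.38
eef_pos: [0.5623, 0.318, 0.0655]
tcp_rot: [[0.101, 0.995, -0.0], [0.995, -0.101, 0.0], [0.0, -0.0, -1.0]]
force: [-4.0, -0.3, 2.5]
finger_gap: 0.0189
grasp_force: 61.1
```

>>> jog_arm(moves=[[[0,0,-0.01,0,0,0],[0,0,-0.03,0,0,0],[0,0,-0.06,0,0,0],[0,0,-0.09,0,0,0],[0,0,-0.105,0,0,0],[0,0,-0.105,0,0,0],[0,0,-0.105,0,0,0]]])

```text
clock: 11.97
eef_pos: [0.5628, 0.318, 0.1702]
tcp_rot: [[0.101, 0.995, 0.001], [0.995, -0.101, 0.0], [0.0, 0.001, -1.0]]
force: [0.6, -0.4, -7.0]
finger_gap: 0.0188
grasp_force: 60.1
```

```bash
cat > u.py <<'E'
from h import *
import sys
np.set_printoptions(precision=4,suppress=True)
P,im=cloud(sys.argv[1]);s=robot.sense();t=np.array(s["eef_pos"]);R=np.array(s["tcp_rot"])
print(t,"yaw",np.degrees(np.arctan2(R[1,1],R[0,1])),s["force"],s["moment"])
z=t[2]-.0655+.0375;m=(np.abs(P[...,2]-z)<.006)&(np.hypot(P[...,0]-t[0],P[...,1]-t[1])<.09)
m=cv2.morphologyEx(m.astype(np.uint8),cv2.MORPH_OPEN,np.ones((3,3)));n,l,st,_=cv2.connectedComponentsWithStats(m);m=l==1+np.argmax(st[1:,4])
Q=P[m];T=(Q-t)@R;ys,xs=np.where(m)
A=np.c_[T[:,:2],np.ones(len(T))];pl=np.linalg.lstsq(A,T[:,2],rcond=None)[0]
print("n",len(Q),"tool ranges",np.percentile(T,[.5,99.5],axis=0)*1000,"plane tilt deg",np.degrees(pl[:2]),"z0",pl[2])
b=cv2.minAreaRect((T[:,:2]*1000).astype(np.float32));print(b)
save(sys.argv[1]+"m",im)
E
python3 w.py w11; python3 u.py w11
```

```text
11.9667 [0.5628 0.318  0.1702] yaw_y -5.805984709262563 [ 0.5143  0.3056  0.2685  1.5332 -0.0002  2.1864]
cam [0.5696 0.3865 0.2899] [-0.0266 -0.2728 -0.9617]
[0.5622 0.3176 0.1687] yaw -5.8059495529726 [-0.6665 -0.2858 -6.8049] [-0.0092  0.0254 -0.0185]
n 18666 tool ranges [[-17.8516 -39.3061  24.9431]
 [ 58.1366  40.1228  29.1093]] plane tilt deg [0.0633 0.0606] z0 0.02677591379827077
((18.156116485595703, 0.44789886474609375), (80.70613098144531, 80.17842102050781), 89.96098327636719)
```

View pics/w11.png

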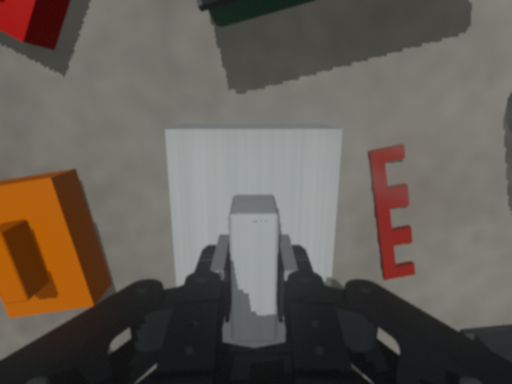

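>>> jog_arm(moves=[[[-0.03,0.003,0,0,0,-3],[-0.07,0.0075,0,0,0,-6],[-0.11,0.012,0,0,0,-9],[-0.15,0.016,0,0,0,-12],[-0.19,0.02,0,0,0,-15],[-0.23,0.025,0,0,0,-17],[-0.26,0.028,0,0,0,-18.4],[-0.2786,0.03,0,0,0,-18.4]]])

```text
clock: 12.68
eef_pos: [0.5629, 0.0344, 0.1678]
tcp_rot: [[-0.217, 0.976, -0.004], [0.976, 0.217, -0.001], [-0.0, -0.004, -1.0]]
force: [-0.2, 0.9, -5.9]
finger_gap: 0.0191
grasp_force: 60.2
```

>>> jog_arm(moves=[[[0,0,0.02,0,0,0],[0,0,0.035,0,0,0],[0,0,0.035,0,0,0],[0,0,0.035,0,0,0],[0,0,0.035,0,0,0]]])

```text
clock: 13.1
eef_pos: [0.5639, 0.0379, 0.135]
tcp_rot: [[-0.218, 0.976, -0.001], [0.976, 0.218, -0.0], [0.0, -0.001, -1.0]]
force: [0.1, 0.5, -5.6]
finger_gap: 0.0188
grasp_force: 60.1
```

```bash
python3 w.py w12; python3 u.py w12; python3 b.py w12 "(.5648,.0362)" 2>&1 | head -1
```

```text
13.1 [0.5639 0.0379 0.135 ] yaw_y 12.618057929436162 [ 0.0671  0.1115 -0.0257  1.4347 -0.      1.4177]
cam [0.5487 0.1052 0.2547] [ 0.0593 -0.2678 -0.9616]
[0.5643 0.038  0.1357] yaw 12.630545125372558 [-0.2051  0.4027 -5.9662] [-0.0225 -0.0078 -0.0211]
n 18841 tool ranges [[-18.1389 -40.4436  25.4995]
 [ 58.0424  38.9972  32.2816]] plane tilt deg [-0.2662  0.1923] z0 0.028893007329044703
((17.96198272705078, -0.7534103393554688), (80.64469909667969, 80.46027374267578), 89.93417358398438)
```

View pics/w12.png

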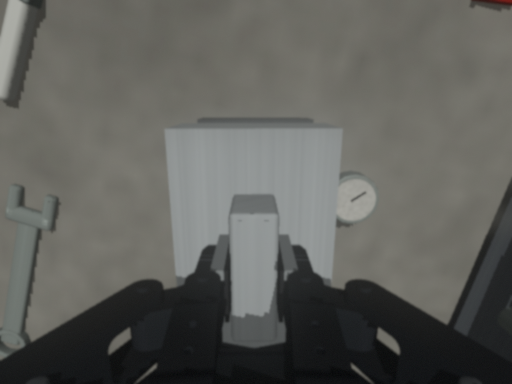

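>>> jog_arm(moves=[[[0,0.0003,0.008,0,0,0],[0,0.0003,0.016,0,0,0],[0,0.0003,0.022,0,0,0],[0,0.0003,0.025,0,0,0],[0,0.0003,0.028,0,0,0],[0,0.0003,0.03,0,0,0],[0,0.0003,0.03,0,0,0]]])

```text
clock: 13.73
eef_pos: [0.5643, 0.0377, 0.1048]
tcp_rot: [[-0.218, 0.976, -0.001], [0.976, 0.218, -0.0], [0.0, -0.001, -1.0]]
force: [-0.7, -0.2, -5.8]
finger_gap: 0.0194
grasp_force: 60.2
```

>>> jog_arm(moves=[[[0,0,0.002,0,0,0],[0,0,0.004,0,0,0],[0,0,0.006,0,0,0],[0,0,0.008,0,0,0],[0,0,0.008,0,0,0]]])

```text
clock: 14.15
eef_pos: [0.5647, 0.0378, 0.0979]
tcp_rot: [[-0.218, 0.976, 0.001], [0.976, 0.218, 0.0], [-0.0, 0.001, -1.0]]
force: [-2.4, -0.2, 4.2]
finger_gap: 0.0188
grasp_force: 61.6
```

>>> jog_arm(moves=[[[0,0,0.001,0,0,0],[0,0,0.002,0,0,0],[0,0,0.003,0,0,0],[0,0,0.004,0,0,0],[0,0,0.004,0,0,0],[0,0,0.004,0,0,0]]])

```text
clock: 14.65
eef_pos: [0.5647, 0.0378, 0.0946]
tcp_rot: [[-0.218, 0.976, 0.001], [0.976, 0.218, 0.0], [-0.0, 0.001, -1.0]]
force: [-5.4, -0.6, 8.4]
finger_gap: 0.0191
grasp_force: 62.3
```

>>> jog_arm(moves=[[[0,0,0.0005,0,0,0],[0,0,0.001,0,0,0],[0,0,0.001,0,0,0],[0,0,0.001,0,0,0]]])

```text
clock: 14.98
eef_pos: [0.5647, 0.0378, 0.0939]
tcp_rot: [[-0.218, 0.976, 0.002], [0.976, 0.218, 0.0], [-0.0, 0.002, -1.0]]
force: [-4.5, 0.0, 10.1]
finger_gap: 0.0187
grasp_force: 62.5
```

>>> jog_arm(moves=[[[0,0,0.0005,0,0,0],[0,0,0.001,0,0,0],[0,0,0.0015,0,0,0],[0,0,0.0015,0,0,0],[0,0,0.0015,0,0,0]]])

```text
clock: 15.4
eef_pos: [0.5646, 0.038, 0.0935]
tcp_rot: [[-0.218, 0.976, 0.002], [0.976, 0.218, 0.0], [-0.0, 0.002, -1.0]]
force: [-9.6, 1.5, 18.9]
finger_gap: 0.0187
grasp_force: 63.7
```

>>> jog_arm(moves=[[[0,-0.0005,0.0003,0,0,0],[0,-0.0008,0.0008,0,0,0],[0,-0.0008,0.0008,0,0,0],[0,-0.0008,0.0008,0,0,0]]])

```text
clock: 15.73
eef_pos: [0.5645, 0.0381, 0.0934]
tcp_rot: [[-0.219, 0.976, 0.004], [0.976, 0.219, 0.001], [-0.0, 0.004, -1.0]]
force: [-8.6, 2.6, 21.8]
finger_gap: 0.0188
grasp_force: 64.1
```

```bash
python3 w.py w13; python3 u.py w13; python3 - <<'E'
from h import *
P,im=cloud("w13")
for lo,hi in((.06,.072),(.09,.102)):
    r=(np.hypot(P[...,0]-.565,P[...,1]-.037)<.07)&(P[...,2]>lo)&(P[...,2]<hi);r=cv2.erode(r.astype(np.uint8),np.ones((5,5)))>0
    Q=P[r];A=np.c_[Q[:,:2]-[.5648,.0363],np.ones(len(Q))];pl=np.linalg.lstsq(A,Q[:,2],rcond=None)[0];print(len(Q),np.median(Q[:,2]),pl)
s=robot.sense();print(s["force"],s["moment"],s["clock"])
E
```

```text
15.7333 [0.5645 0.0381 0.0934] yaw_y 12.622402080724425 [ 0.067   0.1186 -0.0983  1.3498  0.0006  1.4175]
cam [0.5487 0.1052 0.2131] [ 0.0642 -0.2669 -0.9616]
[0.5645 0.038  0.0934] yaw 12.6221771525608 [-9.5063  2.4998 21.9625] [ 0.1386  1.9051 -0.0334]
n 18696 tool ranges [[-18.0022 -40.0761  26.2277]
 [ 57.9546  39.3386  29.8595]] plane tilt deg [0.0007 0.2179] z0 0.028222221023542014
((17.546306610107422, -0.3700294494628906), (80.69358825683594, 81.07238006591797), 89.93586730957031)
15393 0.06517013711715913 [5.94578285e-05 6.00945232e-04 6.51557772e-02]
5516 0.09514912613719834 [-5.93124167e-04  6.78119080e-05  9.51829330e-02]
[-9.50633004  2.49982031 21.9624524 ] [ 0.13859833  1.90508659 -0.0334071 ] 15.7833
```

```bash
python3 -c "
from plant import robot
print(robot.hand_in())"
```

```text
the job is handed in; nothing more can be done
None
```

The nut is fully home in the pocket, and the upper half is on both dowels and held shut at about 22 N, with its top face level and at shut height. I handed the job in at 15.8 s, still gripping the rib; no verdict came back.

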